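# Square a circuit-board carrier into its holder

## Task

A black board carrier with a green circuit board lies askew on the bed of the board holder. Push it home into the corner, its back edge flush along the fixed back rail and its left end against the red end stop, and leave the sliding clamp bar closed up against its front edge. Push carrier and bar gently, without gripping them or lifting the carrier; do not touch the green board or its components, and leave the brass support pillars and the other things on the bench where they are.

Things in the scene. Friction and masses are not known exactly. Their poses are not given: they have to be found in the camera images.
- holder: Fixed board holder: aluminium bed, 300 mm (x) by 420 mm (y), top 24 mm above the table. Origin on the table under the bed's centre; x towards the back rail (away from the robot), y to the left along the rail, z up. The rail runs from y = -190 to +190 mm; its front face is at x = +95 mm, it is 22 mm thick and rises 18 mm above the bed. Place and yaw vary.
- stop: Red end stop fixed on the rail, 100 to 140 mm left of the bed's centre. Origin at bed height, where the rail's face meets the plane of the stop's contact face, which looks right (-y); axes as the holder's. The face reaches 60 mm forward from the rail (x 0 to -60 mm) and 16 mm up; the stop is 14 mm thick behind it. Its saddle and thumbscrew over the rail end 39 mm above the bed.
- carrier: Loose black carrier plate, 100 mm (x) by 160 mm (y) by 10 mm thick, about 0.4 kg, flat on the bed between clamp bar and rail, up to 0.18 rad askew and 20 to 120 mm short of the stop. Origin at the centre of its underside; x towards the rail, y left, z up. Home, its +x edge lies along the rail and its +y end against the stop. It slides freely on the bed.
- board: The green circuit board fixed in the middle of the carrier (same origin and axes): 74 by 134 mm, so that a black rim 13 mm wide is free all round; the tallest part on it ends 25 mm above the carrier's underside. Not to be touched.
- back_left (a point): Carrier's back left corner (x +50, y +80 mm of the carrier, at half thickness).
- back_right (a point): Carrier's back right corner (x +50, y -80 mm of the carrier, at half thickness).
- front_left (a point): Carrier's front left corner (x -50, y +80 mm of the carrier, at half thickness).
- right_end (a point): Middle of the carrier's right end (x 0, y -80 mm of the carrier, at half thickness): push here, along the rail, to send it to the stop.
- clamp (a joint): Travel of the clamp bar towards the rail (+x of the holder), m. At 0, fully open, its face is 180 mm from the rail; it starts at 0 to 0.025, touches a carrier seated on the rail at 0.080 and could go to 0.100. It runs in two slots, stays parallel to the rail, drags with about 3 N and stays where left. Pushed, it takes the carrier along and squares it on the rail.
- clamp_bar: The clamp bar, lying across the bed in front of the carrier: 300 mm long (y), 24 mm thick (x) and 18 mm high, aluminium with a black face. Origin at bed height, in the middle of the foot of the black face that meets the carrier; axes as the holder's.
- clamp_back (a point): Middle of the bar's outer face, on the robot's side, 9 mm above the bed: push here towards the rail. Two black knobs, 20 mm across, stand 13 mm above the bar 100 mm to either side of it.
- pillar_front: Loose brass support pillar standing on the bed, 16 mm across and 32 mm tall, near the bed's front right corner, to the right of the clamp bar's end. Origin under its centre.
- pillar_back: The like pillar at the bed's back right corner, beyond the line of the rail.
- flux: White plastic bottle with a blue cap, 40 mm across, 85 mm tall, on the table. Origin under its centre.
- solder: Blue spool of solder wire, 54 mm across, 40 mm tall, on the table. Origin under its centre.
- paste: Amber jar with a black cap, 50 mm across, 48 mm tall, on the table. Origin under its centre.
- driver: Screwdriver, 160 mm long, lying on the table to the left of the bed.
Mind the look-alikes: they are no part of the job. Leave any orange or white look-alike of the carrier alone.

How it is judged:
By the outcome, as a careful person would: the job done as asked, in the order asked, and still so for the second after the job is handed in, with the robot touching nothing.
It also fails if it takes over 58 s, if anything falls off the work surface, if the arm or the gripper's body presses on something with over 40 N, if the wrist force passes 120 N, or if a joint passes its speed limit or range.

## Robot

A 6-joint arm with a two-finger parallel gripper is mounted at the origin on the work surface. World frame = base frame: x ahead of the robot, y to its left, z up, the work surface at z = 0. Lengths are in m, angles in rad, forces in N, time in s.
With the tool pointing down it reaches from about 0.25 to 0.725 m from the base axis. Payload 4 kg.
Tool frame: the origin (TCP) lies at the very end of the fingers, on their centre line; the grasp point (between the pads) lies 19 mm behind it; y points along the fingers, z is the direction in which the jaws open and shut, and the axes are right-handed (so a half turn about y gives the same grasp; the last joint's range is limited). The gripper opens to 85 mm and grips with 20 to 120 N. Pads are 22 mm wide; open, the fingers measure 114 mm over their backs; the gripper's body (76 mm by 85 mm) begins 54 mm behind the grasp point. The pads swing forward as they close: fully open they stand 13 mm farther back than shut.
Start: joints at [1.307, 0.241, 0.005, 1.335, 0, 1.571], TCP at [0.13, 0.483, 0.231] pointing down, gripper open.
Joint ranges: [-2.72, 2.72], [-1.05, 1.87], [-1.09, 1.28], [-1.99, 2.15], [-1.42, 1.44], [-3.14, 3.14]. Speed limits (rad/s): [2.79, 2.79, 3.14, 3.14, 3.14, 3.14].

## Interface

Orientations are given as a 3x3 rotation matrix whose columns are the frame's x, y, z axes.
In Python, from bench import readout, cams, ticket gives the robot as it stands.
- The arm moves only by the tool play_rows, never from a script. Its argument "commands" is a list that holds one entry, the list of rows, each a list of 7 numbers: the shift along the tool's x, y, z as a fraction of full scale, then the turn, a rotation vector about the tool's x, y, z as a fraction of full scale, then the opening in per cent of the stroke, from 0 (shut) to 100 (fully open). In form: [[[tx, ty, tz, ax, ay, az, claw], ...]]. A call has 1 to 10 rows; each row is the pose to reach, as a shift and turn from the pose commanded when the call began, along the tool's axes at that moment, turning the shorter way round; what a row does not reach only later rows make up. Full scale, the value 1, is 100 mm for a shift and pi rad for a turn. A row lasts 1/8 s, in which the tool goes at most 62.5 mm and 10.7 degrees, less where a joint would pass 70% of its speed; a pose out of reach is approached as far as the arm can. A call with a number of a shift or a turn outside -1 to 1 is refused whole. A call with a gripper value outside its range is refused whole. The fingers move at their own pace and stop on an object; "grip_force" is the grip in N (left out, the last holds). Time passes only in rows, so rows that repeat a pose let the fingers close. It gives the time, the measured TCP pose, the force and the opening at its end, in the units of the state.
- readout.sense(): the state, without advancing time (a new reading comes with each control period).
- cams.grab_frame(name): name is "side" or "top"; returns the picture (384x512x3 uint8, blue, green, red); there is no depth.
- cams.get_calibration(name): a dict with "mtx" (3x3 intrinsics, pixels), "pose" (4x4, takes a point from camera to world coordinates). Camera axes: x right, y up, looking along -z (the intrinsics and any distortion apply to the point x, -y, -z); pixel columns grow to the right and rows downward; lengths in m; the calibration is good to about 2 mm. A picture is of the moment at which its call begins. get_calibration takes no time and is no camera call.
- ticket.sign_off(): hands the job in, once; it reports no verdict.
The state is a dict: "clock": time; "qpos": joint angles; "qvel": joint speeds; "joint_torque": joint torques, N m; "tcp_pos": TCP position; "tool_rot": TCP orientation; "ft_force": force on the tool from outside, world axes, zero at the start; "wrist_torque": the same for the moment, N m; "grip_width": finger opening in m.
Only numpy, scipy, OpenCV 4.12 (cv2) and the standard library are available. Lean on these libraries where they do the work, as an engineer would, in place of code of your own. Each camera call takes 0.05 s, during which the arm holds its last target.

## Working session

There is one attempt and no reset: what is moved stays moved. The work goes in short steps, Python scripts to look and compute and a tool call to move; the robot and the scene stay as the last step left them, time stands still between calls to the robot, and variables do not carry over. Pictures are saved under pics/ and viewed, and the job is handed in when it is done.

Besides the shell and the picture viewer there is one more tool, called after ">>>" as name([rows], argument=value, ...), one row to a line, values as JSON. play_rows: Moves the arm, as the interface text tells. Shift numbers are shares of 100 mm and turn numbers shares of pi rad, none past 1 either way. Its arguments: {"type":"object","properties":{"commands":{"type":"array"},"grip_force":{"type":"number"}},"required":["commands"]}

```bash
mkdir -p pics; ls; python3 - <<'E'
from bench import readout, cams
import cv2
s=readout.sense(); print(s)
for n in("side","top"):
    cv2.imwrite(f"pics/{n}0.png",cams.grab_frame(n)); c=cams.get_calibration(n); print(n,c)
E
```

```text
pics
{'clock': 0.0, 'qpos': array([ 1.30700438e+00,  2.41391479e-01,  3.72158494e-03,  1.33516966e+00,
       -4.84853167e-06,  1.57080514e+00]), 'qvel': array([-4.46337791e-04, -1.97805608e-05, -4.12304552e-04, -1.70619062e-04,
       -5.30809162e-04, -2.92114102e-04]), 'joint_torque': array([-2.35372599e-04, -3.72320223e+01,  2.52407384e+01,  1.69824570e-02,
       -2.34033831e-05, -4.58234965e-06]), 'tcp_pos': array([0.13021104, 0.48210398, 0.23042266]), 'tool_rot': array([[ 9.65405900e-01, -5.28076844e-04,  2.60751162e-01],
       [-2.60751697e-01, -1.97381276e-03,  9.65403883e-01],
       [ 4.86653649e-06, -9.99997913e-01, -2.04322742e-03]]), 'ft_force': array([-0.75616858,  0.64686016, -0.4057842 ]), 'wrist_torque': array([-0.0057608 ,  0.00622663,  0.02820879]), 'grip_width': 0.08542375907729077}
side {'mtx': array([[423.54562582,   0.        , 261.33658512],
       [  0.        , 423.54562582, 192.9611934 ],
       [  0.        ,   0.        ,   1.        ]]), 'pose': array([[-0.9270133 ,  0.30384331, -0.21983081,  0.33938207],
       [-0.3748214 , -0.73116422,  0.57000684,  0.6577638 ],
       [ 0.01246034,  0.61080121,  0.79168593,  0.88777735],
       [ 0.        ,  0.        ,  0.        ,  1.        ]])}
top {'mtx': array([[406.65850307,   0.        , 258.39740346],
       [  0.        , 406.65850307, 188.22093762],
       [  0.        ,   0.        ,   1.        ]]), 'pose': array([[-0.02345302,  0.98824157, -0.15109123,  0.42119059],
       [-0.99971982, -0.02269997,  0.00670721,  0.02033747],
       [ 0.00319858,  0.1512062 ,  0.98849707,  1.0631164 ],
       [ 0.        ,  0.        ,  0.        ,  1.        ]])}
```

View pics/top0.png

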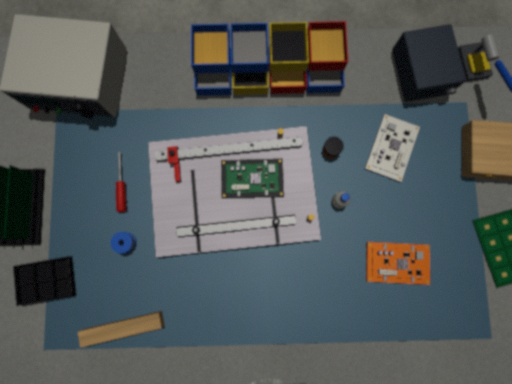

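View pics/side0.png

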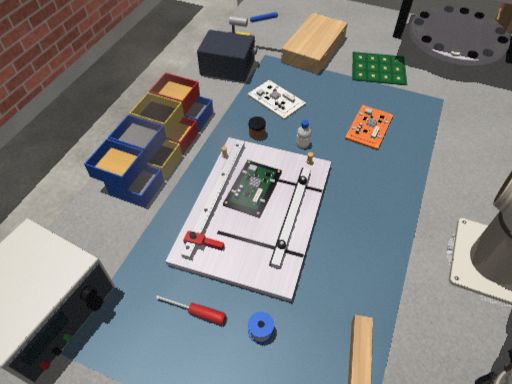

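The top view (up = +x, left = +y) shows the bed at about (150–320, 125–257). The carrier is at about (252,178), the stop at (175,163), the bar along (178,231)–(296,220), and the pillars at (281,133) and (311,217). I'll enlarge it to measure.

```bash
python3 - <<'E'
import cv2
a=cv2.imread("pics/top0.png"); c=a[115:265,140:360]
cv2.imwrite("pics/topz.png",cv2.resize(c,None,fx=3.6,fy=3.6,interpolation=cv2.INTER_CUBIC))
a=cv2.imread("pics/side0.png"); c=a[130:300,160:340]
cv2.imwrite("pics/sidez.png",cv2.resize(c,None,fx=3.5,fy=3.5,interpolation=cv2.INTER_CUBIC))
E
```

```text
(no output)
```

View pics/topz.png

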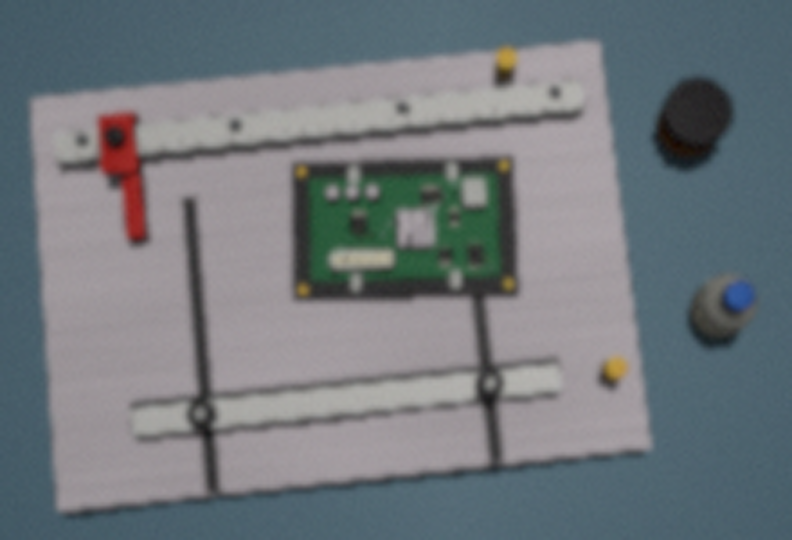

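View pics/sidez.png

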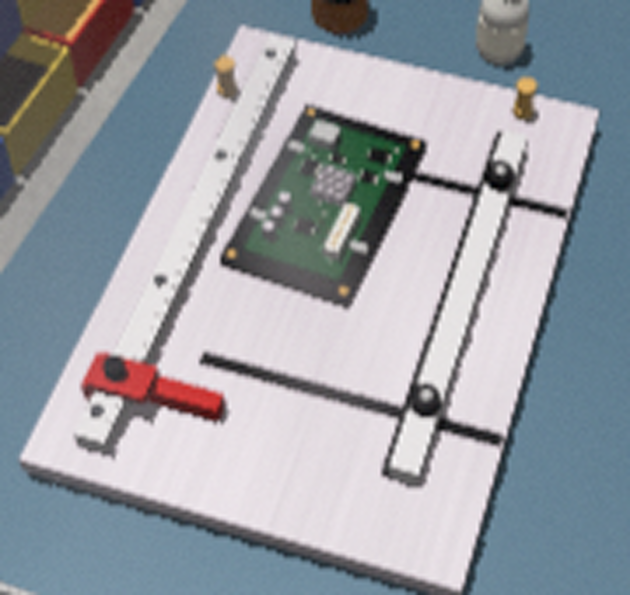

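```bash
cat > h.py <<'E'
import numpy as np,cv2
from bench import readout,cams
CAL={n:cams.get_calibration(n) for n in("side","top")}
def ray(n,uv,z):
    c=CAL[n];uv=np.atleast_2d(np.asarray(uv,float))
    K,P=c["mtx"],np.array(c["pose"])
    d=np.c_[(uv[:,0]-K[0,2])/K[0,0],-(uv[:,1]-K[1,2])/K[1,1],-np.ones(len(uv))]@P[:3,:3].T
    o=P[:3,3]; t=(z-o[2])/d[:,2]
    return (o+d*t[:,None])[:,:2]
def proj(n,p):
    c=CAL[n];P=np.array(c["pose"]);q=(np.atleast_2d(p)-P[:3,3])@P[:3,:3]
    K=c["mtx"];return np.c_[K[0,2]+K[0,0]*q[:,0]/-q[:,2],K[1,2]-K[1,1]*q[:,1]/-q[:,2]]
E
python3 - <<'E'
from h import *
a=cv2.imread("pics/top0.png")
hsv=cv2.cvtColor(a,cv2.COLOR_BGR2HSV)
S=lambda x,y:(140+(x+.5)/3.6-.5,115+(y+.5)/3.6-.5)
bed=ray("top",[S(31,98),S(600,41),S(650,450),S(58,510)],.024)
print("bed",bed, np.linalg.norm(np.roll(bed,-1,0)-bed,axis=1))
def yaw(v): return np.arctan2(v[1],v[0])
print("bed yaw", yaw(bed[0]-bed[3]),yaw(bed[1]-bed[2]),yaw(bed[0]-bed[1])-np.pi/2,yaw(bed[3]-bed[2])-np.pi/2,"c",bed.mean(0))
car=ray("top",[S(294,166),S(513,157),S(517,293),S(295,298)],.034)
print("car",car,np.linalg.norm(np.roll(car,-1,0)-car,axis=1),car.mean(0),yaw(car[0]-car[1])-np.pi/2,yaw(car[3]-car[2])-np.pi/2)
# side view
T=lambda x,y:(160+(x+.5)/3.5-.5,130+(y+.5)/3.5-.5)
bs=ray("side",[T(22,462),T(238,28),T(598,110),T(464,592)],.024)
print("bed side",bs,bs.mean(0),np.linalg.norm(np.roll(bs,-1,0)-bs,axis=1))
cs=ray("side",[T(222,262),T(308,107),T(425,145),T(347,304)],.034)
print("car side",cs,cs.mean(0),yaw(cs[0]-cs[1])-np.pi/2,np.linalg.norm(np.roll(cs,-1,0)-cs,axis=1))
# colour masks
b,g,r=[a[...,i].astype(int) for i in range(3)]
m=((b>120)&(g>115)&(r>120)).astype(np.uint8)
m[:, :140]=0;m[:,325:]=0;m[:120]=0;m[262:]=0
m=cv2.morphologyEx(m,cv2.MORPH_CLOSE,np.ones((9,9)))
cn=max(cv2.findContours(m,0,2)[0],key=cv2.contourArea)
print("bed thr",cv2.contourArea(cn)); w=ray("top",cn[:,0,:],.024).astype(np.float32)
print(cv2.minAreaRect(w))
m=((b+g+r)<300).astype(np.uint8); x=np.zeros_like(m);x[152:204,215:290]=1;m&=x
m2=cv2.morphologyEx(cv2.morphologyEx(m,cv2.MORPH_CLOSE,np.ones((11,11))),cv2.MORPH_OPEN,np.ones((9,9)))
cn=max(cv2.findContours(m2,0,2)[0],key=cv2.contourArea);print(cv2.minAreaRect(ray("top",cn[:,0,:],.034).astype(np.float32)))
print("stop red face", ray("top",[S(147,240),S(140,178),S(128,240)],.04))
print("bar", ray("top",[S(133,405),S(560,362),S(562,393),S(135,438)],.042))
print("pillars",ray("top",[S(507,55),S(614,367)],.056))
E
```

```text
bed [[ 0.70990906  0.29984585]
 [ 0.74365964 -0.11744593]
 [ 0.4444814  -0.14036689]
 [ 0.41254197  0.27579908]] [0.41865443 0.30005498 0.4173898  0.29833778]
bed yaw 0.08069002852062804 0.07646371560033263 0.08070437974554912 0.07659670325155221 c [0.57764802 0.07945803]
car [[ 0.65254165  0.10756654]
 [ 0.65557845 -0.04995673]
 [ 0.55687525 -0.04960775]
 [ 0.55692631  0.10778276]] [0.15755254 0.09870382 0.15739051 0.09561559] [0.60548042 0.0289462 ] 0.019276043427229217 -0.00032438376976995364
bed side [[ 0.70612485  0.30297852]
 [ 0.7431724  -0.11245479]
 [ 0.44546362 -0.13934516]
 [ 0.40927291  0.2781072 ]] [0.57600845 0.08232144] [0.41708195 0.29892074 0.41901819 0.29789202]
car side [[ 0.65085681  0.11327117]
 [ 0.65263714 -0.04649524]
 [ 0.55558718 -0.04507477]
 [ 0.5549988   0.11272949]] [0.60351998 0.03360766] 0.011142873109728946 [0.15977633 0.09706035 0.15780536 0.09585954]
bed thr 18371.0
((0.5787206292152405, 0.07970738410949707), (0.3004928529262543, 0.4190693795681), 4.659075736999512)
((0.6151109337806702, 0.03049091249704361), (0.15785779058933258, 0.11776288598775864), 88.70109558105469)
stop red face [[0.59997309 0.21165348]
 [0.64494267 0.21688666]
 [0.60028123 0.2251007 ]]
bar [[ 0.48349179  0.22036153]
 [ 0.5065219  -0.07751762]
 [ 0.4848792  -0.07810766]
 [ 0.46066038  0.21881935]]
pillars [[ 0.72490185 -0.04658177]
 [ 0.50104208 -0.1132481 ]]
```

>>> play_rows([
  [[0.2, 0, -0.14, 0, 0.04, 0, 0], [0.4, 0, -0.28, 0, 0.08, 0, 0], [0.6, 0, -0.42, 0, 0.12, 0, 0], [0.8, 0, -0.56, 0, 0.16, 0, 0], [1, 0, -0.7, 0, 0.2, 0, 0]],
])

```text
clock: 0.72
tcp_pos: [0.2089, 0.3881, 0.2309]
tool_rot: [[0.625, -0.0, 0.781], [-0.781, -0.001, 0.625], [0.0, -1.0, -0.001]]
ft_force: [0.4, 1.1, -0.1]
grip_width: -0.0002
```

```bash
cat > st.py <<'E'
from h import *
import sys
s=readout.sense();R=s["tool_rot"]
print(round(s["clock"],2),s["tcp_pos"].round(4),"yaw z",round(float(np.arctan2(R[1,2],R[0,2])),4),"tilt",R[2].round(3),"F",s["ft_force"].round(1),"w",round(s["grip_width"],4),s["qpos"].round(2))
if len(sys.argv)>3:
    t=np.array([float(x) for x in sys.argv[1:4]]);print("tool shift to target (x100mm)",(R.T@(t-s["tcp_pos"])*10).round(3))
E
python3 st.py .605 -.078 .2
```

```text
0.72 [0.2089 0.3881 0.2309] yaw z 0.6746 tilt [ 0.    -1.    -0.001] F [ 0.4  1.1 -0.1] w -0.0002 [ 1.08  0.12 -0.14  1.31 -0.    1.97]
tool shift to target (x100mm) [6.114 0.311 0.182]
```

>>> play_rows([
  [[0.25, 0, 0, 0, 0.04, 0, 0], [0.5, 0, 0, 0, 0.08, 0, 0], [0.75, 0, 0, 0, 0.12, 0, 0], [1, 0, 0, 0, 0.16, 0, 0], [1, 0, 0, 0, 0.21, 0, 0]],
])

```text
clock: 1.35
tcp_pos: [0.272, 0.3098, 0.231]
tool_rot: [[0.011, -0.0, 1.0], [-1.0, -0.001, 0.011], [0.001, -1.0, -0.0]]
ft_force: [0.1, -0.1, 0.3]
grip_width: 0.0002
```

```bash
python3 st.py .605 -.078 .2
```

```text
1.35 [0.272  0.3098 0.231 ] yaw z 0.0113 tilt [ 0.001 -1.    -0.   ] F [ 0.1 -0.1  0.3] w 0.0002 [ 0.85  0.07 -0.2   1.3  -0.    2.41]
tool shift to target (x100mm) [3.915 0.312 3.286]
```

Yaw is now 0.011, so tool x is about −y and tool z about +x.

>>> play_rows([
  [[0.25, 0, 0.21, 0, 0, 0, 0], [0.5, 0, 0.42, 0, 0, 0, 0], [0.75, 0, 0.63, 0, 0, 0, 0], [1, 0, 0.83, 0, 0, 0, 0]],
])

```text
clock: 1.85
tcp_pos: [0.3567, 0.2118, 0.2309]
tool_rot: [[0.019, -0.001, 1.0], [-1.0, -0.0, 0.019], [0.0, -1.0, -0.001]]
ft_force: [1.0, 0.1, 0.7]
grip_width: 0.0003
```

>>> play_rows([
  [[0.25, 0, 0.21, 0, 0, 0, 0], [0.5, 0, 0.42, 0, 0, 0, 0], [0.75, 0, 0.63, 0, 0, 0, 0], [1, 0, 0.83, 0, 0, 0, 0]],
])

```text
clock: 2.35
tcp_pos: [0.4415, 0.1134, 0.2309]
tool_rot: [[0.019, -0.001, 1.0], [-1.0, -0.0, 0.019], [0.0, -1.0, -0.001]]
ft_force: [-0.3, 1.0, 0.5]
grip_width: -0.0001
```

>>> play_rows([
  [[0.25, 0, 0.21, 0, 0, 0, 0], [0.5, 0, 0.42, 0, 0, 0, 0], [0.75, 0, 0.63, 0, 0, 0, 0], [1, 0, 0.83, 0, 0, 0, 0]],
])

```text
clock: 2.85
tcp_pos: [0.5264, 0.0151, 0.2307]
tool_rot: [[0.019, -0.001, 1.0], [-1.0, 0.0, 0.019], [-0.0, -1.0, -0.001]]
ft_force: [0.2, 0.5, 0.4]
grip_width: 0.0001
```

>>> play_rows([
  [[0.25, 0, 0.21, 0, 0, 0, 0], [0.5, 0, 0.42, 0, 0, 0, 0], [0.75, 0, 0.63, 0, 0, 0, 0], [0.92, 0, 0.8, 0, 0, 0, 0], [0.92, 0, 0.8, 0, 0, 0, 0]],
])

```text
clock: 3.48
tcp_pos: [0.6081, -0.0756, 0.2299]
tool_rot: [[0.017, -0.002, 1.0], [-1.0, 0.0, 0.017], [-0.0, -1.0, -0.002]]
ft_force: [-0.3, 0.9, -1.2]
grip_width: 0.0
```

```bash
python3 st.py .605 -.078 .12
```

```text
3.48 [ 0.6081 -0.0756  0.2299] yaw z 0.017 tilt [-0.    -1.    -0.002] F [-0.3  0.9 -1.2] w 0.0 [-0.12  0.47  0.34  1.44  0.    1.43]
tool shift to target (x100mm) [ 0.023  1.099 -0.03 ]
```

>>> play_rows([
  [[0.03, 0.25, -0.03, 0, 0, 0, 0], [0.06, 0.5, -0.03, 0, 0, 0, 0], [0.06, 0.75, -0.03, 0, 0, 0, 0], [0.06, 1, -0.03, 0, 0, 0, 0], [0.06, 1, -0.03, 0, 0, 0, 0]],
])

```text
clock: 4.1
tcp_pos: [0.6022, -0.0794, 0.1289]
tool_rot: [[0.02, -0.006, 1.0], [-1.0, 0.001, 0.02], [-0.001, -1.0, -0.006]]
ft_force: [-0.4, -0.4, -0.1]
grip_width: -0.0
```

>>> play_rows([
  [[0, 0.2, 0, 0, 0, 0, 0], [0, 0.4, 0, 0, 0, 0, 0], [0, 0.5, 0, 0, 0, 0, 0], [0, 0.6, 0, 0, 0, 0, 0], [0, 0.6, 0, 0, 0, 0, 0]],
])

```text
clock: 4.72
tcp_pos: [0.6046, -0.0804, 0.0711]
tool_rot: [[0.019, -0.001, 1.0], [-1.0, 0.0, 0.019], [-0.0, -1.0, -0.001]]
ft_force: [-0.2, -0.4, -0.4]
grip_width: -0.0002
```

```bash
python3 st.py .605 -.083 .028; python3 - <<'E'
from h import *
a=cams.grab_frame("side");cv2.imwrite("pics/s1.png",cv2.resize(a[110:300,160:380],None,fx=3,fy=3,interpolation=2))
a=cams.grab_frame("top");cv2.imwrite("pics/t1.png",cv2.resize(a[115:265,140:360],None,fx=3.6,fy=3.6,interpolation=2))
E
```

```text
4.72 [ 0.6046 -0.0804  0.0711] yaw z 0.0191 tilt [-0.    -1.    -0.001] F [-0.2 -0.4 -0.4] w -0.0002 [-0.13  0.56  0.06  1.07  0.    1.42]
tool shift to target (x100mm) [0.026 0.431 0.003]
```

View pics/s1.png

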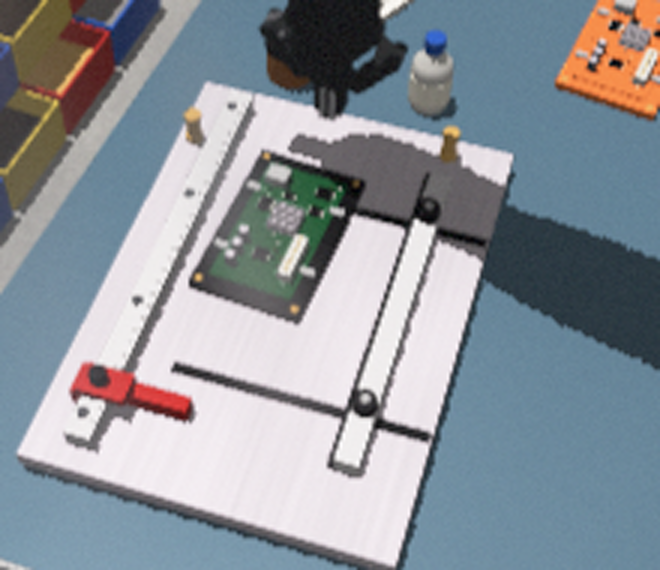

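View pics/t1.png

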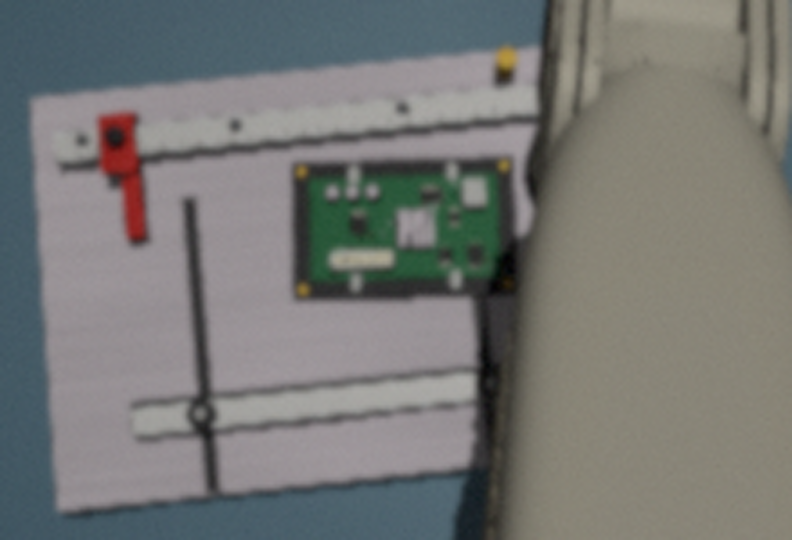

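>>> play_rows([
  [[0, 0.1, 0, 0, 0, 0, 0], [0, 0.2, 0, 0, 0, 0, 0], [0, 0.3, 0, 0, 0, 0, 0], [0, 0.38, 0, 0, 0, 0, 0], [0, 0.42, 0, 0, 0, 0, 0], [0, 0.42, 0, 0, 0, 0, 0]],
])

```text
clock: 5.58
tcp_pos: [0.6047, -0.0805, 0.0289]
tool_rot: [[0.019, -0.001, 1.0], [-1.0, 0.0, 0.019], [-0.0, -1.0, -0.001]]
ft_force: [-0.3, -0.6, -0.1]
grip_width: 0.0002
```

```bash
python3 st.py .605 -.065 .028; python3 - <<'E'
from h import *
a=cams.grab_frame("side");cv2.imwrite("pics/s2.png",cv2.resize(a[110:240,180:330],None,fx=4,fy=4,interpolation=2))
E
```

```text
5.58 [ 0.6047 -0.0805  0.0289] yaw z 0.0189 tilt [-0.    -1.    -0.001] F [-0.3 -0.6 -0.1] w 0.0002 [-0.13  0.61  0.01  0.98 -0.    1.42]
tool shift to target (x100mm) [-0.155  0.009  0.006]
```

View pics/s2.png

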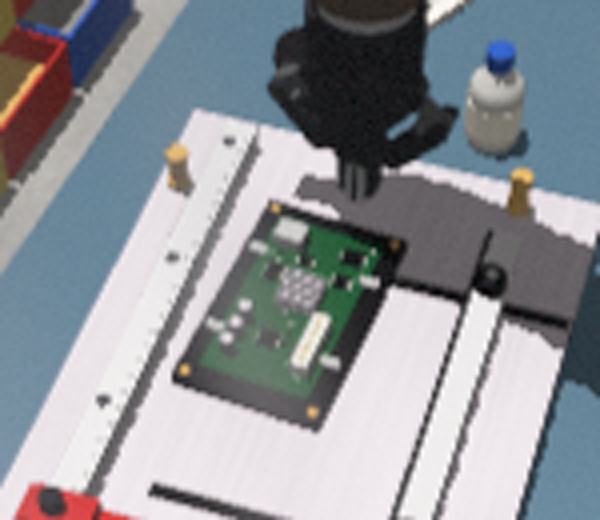

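>>> play_rows([
  [[-0.08, 0, 0, 0, 0, 0, 0], [-0.13, 0, -0.01, 0, 0, 0, 0], [-0.17, 0, -0.01, 0, 0, 0, 0], [-0.21, 0, -0.01, 0, 0, 0, 0], [-0.25, 0, -0.01, 0, 0, 0, 0], [-0.29, 0, -0.01, 0, -0.002, 0, 0], [-0.33, 0, -0.02, 0, -0.004, 0, 0], [-0.37, 0, -0.02, 0, -0.006, 0, 0], [-0.41, 0, -0.02, 0, -0.008, 0, 0], [-0.45, 0, -0.02, 0, -0.01, 0, 0]],
])

```text
clock: 6.88
tcp_pos: [0.6021, -0.0354, 0.0294]
tool_rot: [[0.051, 0.0, 0.999], [-0.999, -0.0, 0.051], [0.0, -1.0, 0.0]]
ft_force: [-0.0, -2.1, 1.4]
grip_width: -0.0
```

```bash
python3 st.py ; python3 - <<'E'
from h import *
a=cams.grab_frame("side");cv2.imwrite("pics/s3.png",cv2.resize(a[110:260,170:350],None,fx=3.5,fy=3.5,interpolation=2))
E
```

```text
6.88 [ 0.6021 -0.0354  0.0294] yaw z 0.0508 tilt [ 0. -1.  0.] F [-0.  -2.1  1.4] w -0.0 [-0.06  0.59 -0.01  0.97 -0.    1.46]
```

View pics/s3.png

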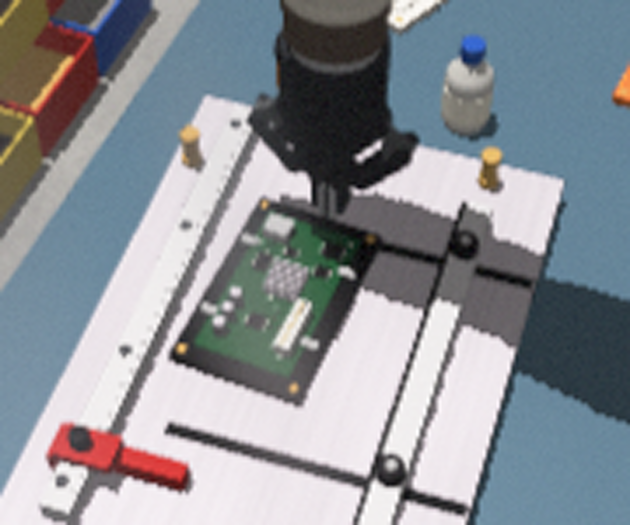

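>>> play_rows([
  [[-0.05, 0, 0, 0, -0.002, 0, 0], [-0.1, 0, 0, 0, -0.004, 0, 0], [-0.15, 0, 0, 0, -0.006, 0, 0], [-0.2, 0, 0, 0, -0.008, 0, 0], [-0.25, 0, 0, 0, -0.009, 0, 0], [-0.3, 0, -0.01, 0, -0.009, 0, 0], [-0.35, 0, -0.01, 0, -0.009, 0, 0], [-0.4, 0, -0.01, 0, -0.009, 0, 0], [-0.45, 0, -0.01, 0, -0.009, 0, 0], [-0.5, 0, -0.01, 0, -0.009, 0, 0]],
])

```text
clock: 8.18
tcp_pos: [0.5985, 0.0146, 0.0293]
tool_rot: [[0.079, -0.0, 0.997], [-0.997, -0.0, 0.079], [0.0, -1.0, -0.0]]
ft_force: [0.0, -2.6, 1.8]
grip_width: -0.0001
```

```bash
python3 st.py ; python3 - <<'E'
from h import *
a=cams.grab_frame("side");cv2.imwrite("pics/s4.png",cv2.resize(a[110:280,170:350],None,fx=3.5,fy=3.5,interpolation=2))
a=cams.grab_frame("top");cv2.imwrite("pics/t4.png",cv2.resize(a[115:265,140:360],None,fx=3.6,fy=3.6,interpolation=2))
E
```

```text
8.18 [0.5985 0.0146 0.0293] yaw z 0.0786 tilt [ 0. -1. -0.] F [ 0.  -2.6  1.8] w -0.0001 [ 0.02  0.59 -0.02  0.96 -0.    1.52]
```

View pics/s4.png

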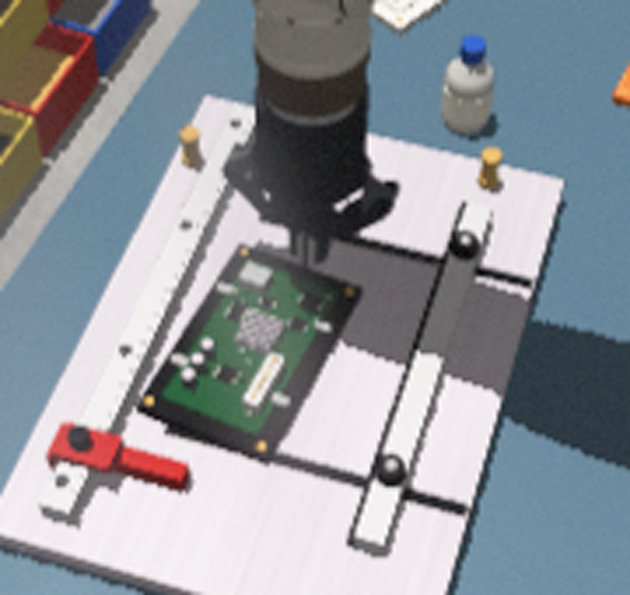

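View pics/t4.png

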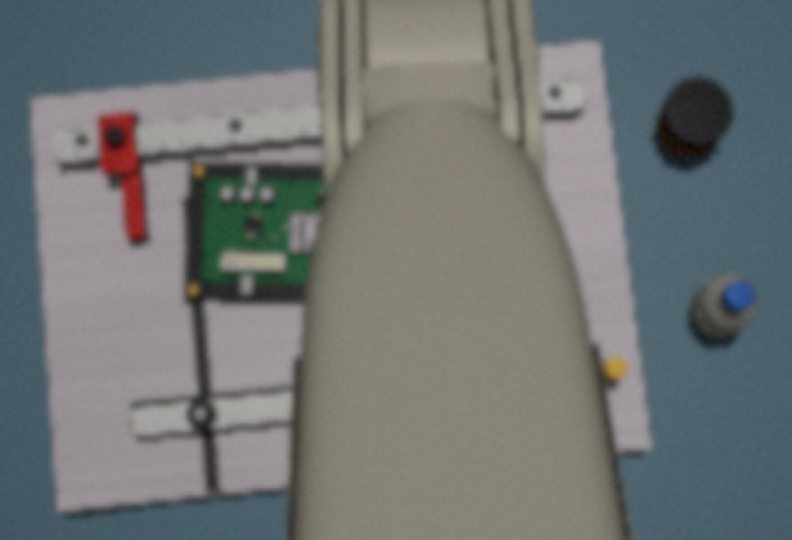

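```bash
cat >> h.py <<'E'
HC=np.array([.577,.081]);HY=.079
def toh(p):
    d=np.atleast_2d(p)-HC;c,s=np.cos(HY),np.sin(HY);return np.c_[d[:,0]*c+d[:,1]*s,-d[:,0]*s+d[:,1]*c]
def tow(p):
    p=np.atleast_2d(p);c,s=np.cos(HY),np.sin(HY);return HC+np.c_[p[:,0]*c-p[:,1]*s,p[:,0]*s+p[:,1]*c]
E
python3 - <<'E'
from h import *
T=lambda x,y:(170+(x+.5)/3.5-.5,110+(y+.5)/3.5-.5)
S=lambda x,y:(140+(x+.5)/3.6-.5,115+(y+.5)/3.6-.5)
c=toh(ray("side",[T(138,408),T(243,247),T(360,288),T(268,455)],.034));print(c,c.mean(0),np.linalg.norm(np.roll(c,-1,0)-c,axis=1))
d=c[0]-c[1];print("relyaw",np.arctan2(-d[0],d[1]))
d=c[3]-c[2];print("relyaw",np.arctan2(-d[0],d[1]))
print(toh(ray("top",[S(193,165),S(186,298)],.034)), toh(readout.sense()["tcp_pos"][None,:2]))
E
```

```text
[[ 0.08532007  0.09699852]
 [ 0.06420843 -0.05982045]
 [-0.02963129 -0.04978503]
 [-0.01136786  0.10509339]] [0.02713234 0.02312161] [0.15823366 0.09437479 0.15595153 0.09702619]
relyaw -0.1338196978983812
relyaw -0.11737901349062371
[[ 0.08550004  0.09260581]
 [-0.01003525  0.10506607]] [[ 0.01619188 -0.06726731]]
```

>>> play_rows([
  [[0.06, 0, 0, 0, 0, 0, 0], [0.13, 0, 0, 0, 0, 0, 0], [0.13, 0, 0.1, 0, 0, 0, 0], [0.13, 0, 0.2, 0, 0, 0, 0], [0.13, 0, 0.27, 0, 0, 0, 0], [0.13, 0, 0.27, 0, 0, 0, 0]],
])

```text
clock: 9.02
tcp_pos: [0.6273, 0.0037, 0.0292]
tool_rot: [[0.079, 0.0, 0.997], [-0.997, 0.0, 0.079], [-0.0, -1.0, 0.0]]
ft_force: [-0.7, -0.9, 0.6]
grip_width: -0.0002
```

>>> play_rows([
  [[-0.05, 0, 0, 0, 0, 0, 0], [-0.09, 0, 0, 0, 0, 0, 0], [-0.12, 0, 0, 0, 0, 0, 0], [-0.15, 0, 0, 0, 0, 0, 0], [-0.18, 0, 0, 0, 0, 0, 0], [-0.21, 0, 0, 0, 0, 0, 0], [-0.24, 0, 0, 0, 0, 0, 0], [-0.26, 0, 0, 0, 0, 0, 0]],
])

```text
clock: 10.02
tcp_pos: [0.6245, 0.0295, 0.0293]
tool_rot: [[0.079, 0.0, 0.997], [-0.997, -0.0, 0.079], [0.0, -1.0, 0.0]]
ft_force: [-0.2, -2.2, -0.6]
grip_width: -0.0001
```

```bash
python3 st.py ; python3 - <<'E'
from h import *
print(toh(readout.sense()["tcp_pos"][None,:2]))
a=cams.grab_frame("side");cv2.imwrite("pics/s5.png",cv2.resize(a[110:280,170:350],None,fx=3.5,fy=3.5,interpolation=2))
E
```

```text
10.03 [0.6245 0.0295 0.0293] yaw z 0.0787 tilt [ 0. -1.  0.] F [-0.2 -2.2 -0.6] w -0.0001 [ 0.05  0.63  0.06  1.   -0.    1.54]
[[ 0.04325135 -0.05503983]]
```

View pics/s5.png

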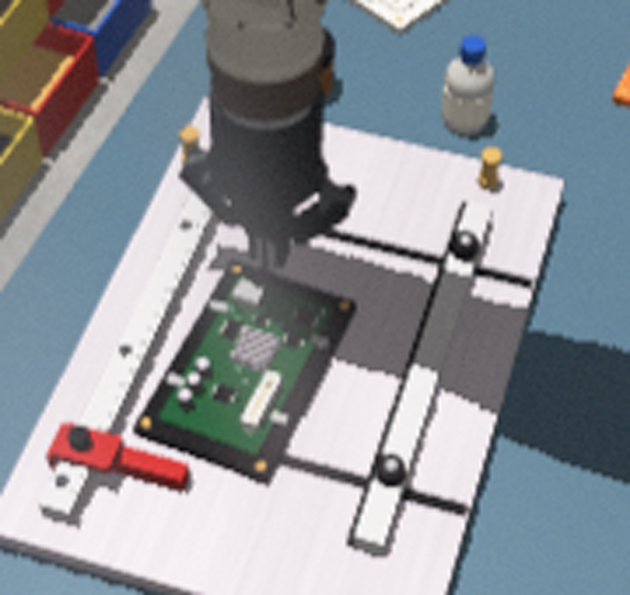

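>>> play_rows([
  [[-0.03, 0, 0, 0, 0, 0, 0], [-0.06, 0, 0, 0, 0, 0, 0], [-0.08, 0, 0, 0, 0, 0, 0], [-0.1, 0, 0, 0, 0, 0, 0]],
])

```text
clock: 10.58
tcp_pos: [0.6237, 0.0395, 0.0293]
tool_rot: [[0.079, 0.0, 0.997], [-0.997, -0.0, 0.079], [0.0, -1.0, 0.0]]
ft_force: [0.6, -1.3, -0.5]
grip_width: -0.0001
```

```bash
python3 st.py ; python3 - <<'E'
from h import *
print(toh(readout.sense()["tcp_pos"][None,:2]))
a=cams.grab_frame("side");cv2.imwrite("pics/s6.png",cv2.resize(a[160:280,170:290],None,fx=5,fy=5,interpolation=2))
E
```

```text
10.57 [0.6237 0.0395 0.0293] yaw z 0.0787 tilt [ 0. -1.  0.] F [ 0.6 -1.3 -0.5] w -0.0001 [ 0.06  0.63  0.06  1.   -0.    1.56]
[[ 0.0432515  -0.04504649]]
```

View pics/s6.png

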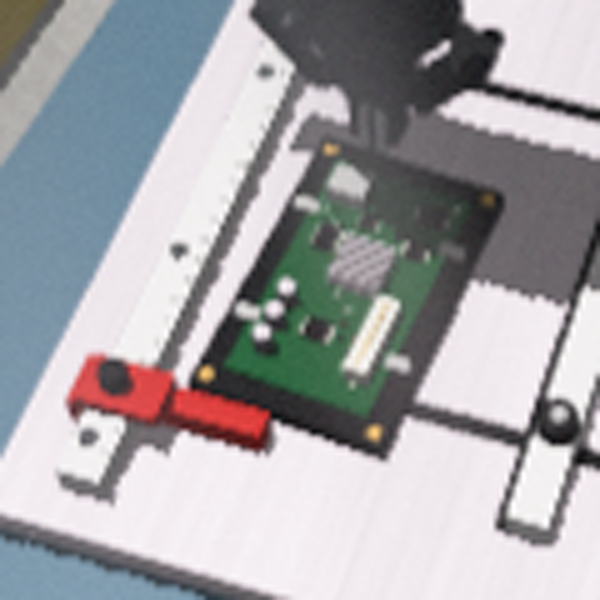

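>>> play_rows([
  [[-0.01, 0, 0, 0, 0, 0, 0], [-0.02, 0, 0, 0, 0, 0, 0], [-0.02, 0, 0, 0, 0, 0, 0]],
])

```text
clock: 11.0
tcp_pos: [0.6235, 0.0415, 0.0293]
tool_rot: [[0.079, -0.0, 0.997], [-0.997, 0.0, 0.079], [-0.0, -1.0, -0.0]]
ft_force: [0.5, -2.1, -0.0]
grip_width: -0.0004
```

>>> play_rows([
  [[-0.01, 0, 0, 0, 0, 0, 0], [-0.01, 0, 0, 0, 0, 0, 0]],
])

```text
clock: 11.25
tcp_pos: [0.6234, 0.0424, 0.0293]
tool_rot: [[0.079, -0.0, 0.997], [-0.997, 0.0, 0.079], [-0.0, -1.0, -0.0]]
ft_force: [0.3, -0.8, -0.1]
grip_width: 0.0002
```

>>> play_rows([
  [[-0.01, 0, 0, 0, 0, 0, 0], [-0.01, 0, 0, 0, 0, 0, 0]],
])

```text
clock: 11.5
tcp_pos: [0.6234, 0.0434, 0.0293]
tool_rot: [[0.079, 0.0, 0.997], [-0.997, 0.0, 0.079], [-0.0, -1.0, 0.0]]
ft_force: [0.6, -0.7, 0.2]
grip_width: -0.0001
```

>>> play_rows([
  [[-0.01, 0, 0, 0, 0, 0, 0], [-0.01, 0, 0, 0, 0, 0, 0]],
])

```text
clock: 11.75
tcp_pos: [0.6233, 0.0439, 0.0293]
tool_rot: [[0.078, 0.0, 0.997], [-0.997, -0.001, 0.078], [0.001, -1.0, -0.0]]
ft_force: [0.9, -4.0, 0.1]
grip_width: 0.0
```

>>> play_rows([
  [[-0.01, 0, 0, 0, 0, 0, 0], [-0.01, 0, 0, 0, 0, 0, 0]],
])

```text
clock: 12.0
tcp_pos: [0.6233, 0.0441, 0.0293]
tool_rot: [[0.078, 0.0, 0.997], [-0.997, -0.002, 0.078], [0.002, -1.0, 0.0]]
ft_force: [0.8, -5.1, -0.3]
grip_width: -0.0001
```

```bash
python3 st.py ; python3 - <<'E'
from h import *
print(toh(readout.sense()["tcp_pos"][None,:2]))
a=cams.grab_frame("side");cv2.imwrite("pics/s7.png",cv2.resize(a[160:280,170:290],None,fx=5,fy=5,interpolation=2))
a=cams.grab_frame("top");cv2.imwrite("pics/t7.png",cv2.resize(a[135:215,150:260],None,fx=6,fy=6,interpolation=2))
E
```

```text
12.0 [0.6233 0.0441 0.0293] yaw z 0.0777 tilt [ 0.002 -1.     0.   ] F [ 0.8 -5.1 -0.3] w -0.0001 [ 0.07  0.63  0.06  1.   -0.    1.56]
[[ 0.04322718 -0.04044999]]
```

View pics/s7.png

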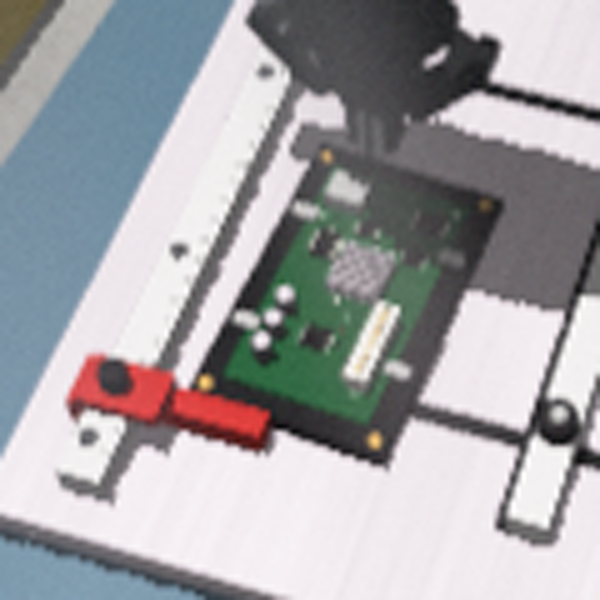

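View pics/t7.png

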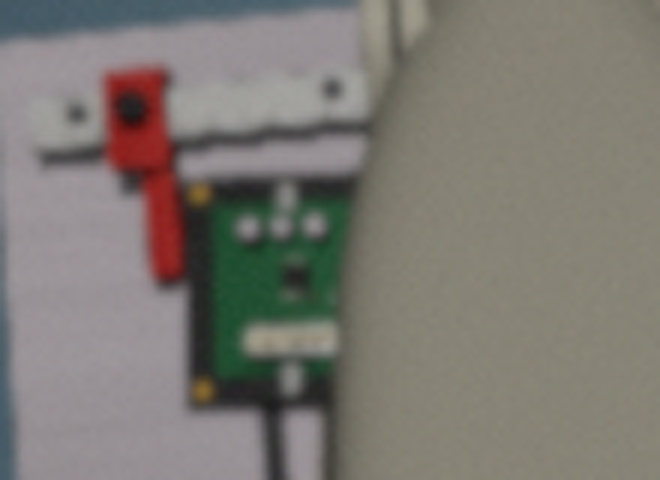

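>>> play_rows([
  [[0.06, 0, 0, 0, 0, 0, 0], [0.12, 0, 0, 0, 0, 0, 0], [0.12, -0.3, 0, 0, 0, 0, 0], [0.12, -0.6, 0, 0, 0, 0, 0], [0.12, -1, 0, 0, 0, 0, 0], [0.12, -1, 0, 0, 0, 0, 0]],
])

```text
clock: 12.85
tcp_pos: [0.6269, 0.0338, 0.1337]
tool_rot: [[0.079, 0.008, 0.997], [-0.997, 0.001, 0.079], [-0.001, -1.0, 0.008]]
ft_force: [0.9, 0.2, 0.2]
grip_width: 0.0001
```

>>> play_rows([
  [[-0.1, 0, -0.2, 0, -0.05, 0, 0], [-0.2, 0, -0.4, 0, -0.1, 0, 0], [-0.3, 0, -0.6, 0, -0.15, 0, 0], [-0.4, 0, -0.8, 0, -0.2, 0, 0], [-0.5, 0, -1, 0, -0.25, 0, 0], [-0.5, 0, -1, 0, -0.3, 0, 0], [-0.5, 0, -1, 0, -0.35, 0, 0], [-0.5, 0, -1, 0, -0.4, 0, 0], [-0.5, 0, -1, 0, -0.45, 0, 0], [-0.5, 0, -1, 0, -0.5, 0, 0]],
])

```text
clock: 14.1
tcp_pos: [0.5197, 0.0755, 0.1283]
tool_rot: [[0.996, -0.002, -0.084], [0.084, 0.001, 0.996], [-0.002, -1.0, 0.001]]
ft_force: [-0.3, -0.5, 0.7]
grip_width: -0.0001
```

```bash
python3 st.py .44 .07 .03
```

```text
14.1 [0.5197 0.0755 0.1283] yaw z 1.6549 tilt [-0.002 -1.     0.001] F [-0.3 -0.5  0.7] w -0.0001 [ 0.14  0.36 -0.11  1.1   0.    0.06]
tool shift to target (x100mm) [-0.797  0.985  0.011]
```

>>> play_rows([
  [[-0.2, 0, 0, 0, 0, 0, 0], [-0.4, 0, 0, 0, 0, 0, 0], [-0.6, 0, 0, 0, 0, 0, 0], [-0.82, 0, 0, 0, 0, 0, 0], [-0.82, 0.2, 0, 0, 0, 0, 0], [-0.82, 0.4, 0, 0, 0, 0, 0], [-0.82, 0.6, 0, 0, 0, 0, 0], [-0.82, 0.6, 0, 0, 0, 0, 0]],
])

```text
clock: 15.1
tcp_pos: [0.4365, 0.0688, 0.0675]
tool_rot: [[0.997, -0.005, -0.079], [0.079, -0.0, 0.997], [-0.005, -1.0, 0.0]]
ft_force: [0.5, -0.0, 0.6]
grip_width: -0.0002
```

```bash
python3 st.py .438 .07 .031;python3 - <<'E'
from h import *
print(toh(readout.sense()["tcp_pos"][None,:2]))
a=cams.grab_frame("side");cv2.imwrite("pics/s8.png",cv2.resize(a[130:300,170:350],None,fx=3.5,fy=3.5,interpolation=2))
a=cams.grab_frame("top");cv2.imwrite("pics/t8.png",cv2.resize(a[115:265,140:360],None,fx=3.6,fy=3.6,interpolation=2))
E
```

```text
15.1 [0.4365 0.0688 0.0675] yaw z 1.6496 tilt [-0.005 -1.     0.   ] F [ 0.5 -0.   0.6] w -0.0002 [ 0.16  0.28 -0.41  0.89  0.    0.08]
tool shift to target (x100mm) [0.018 0.365 0.011]
[[-0.14100442 -0.00111737]]
```

View pics/s8.png

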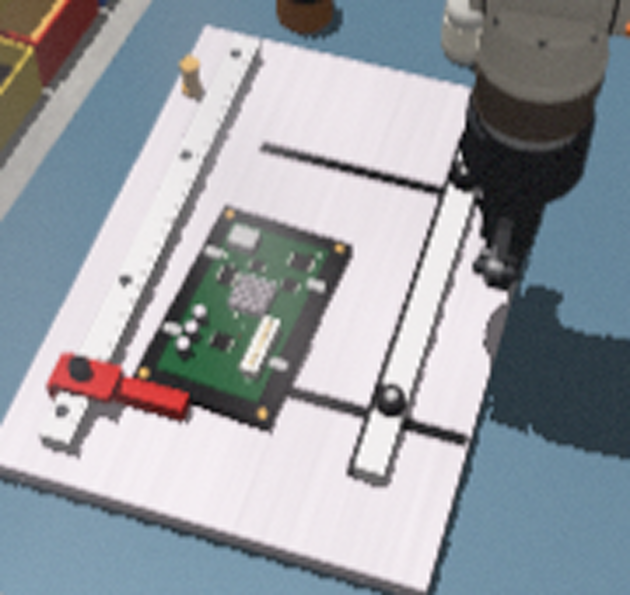

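View pics/t8.png

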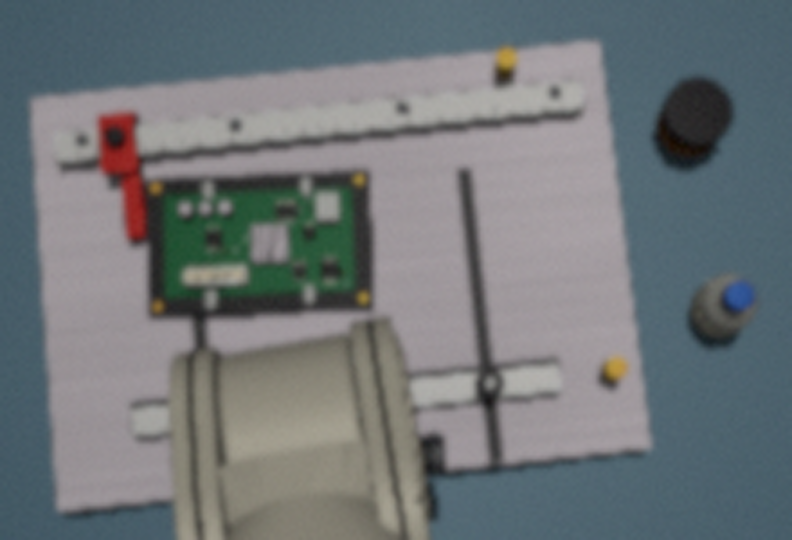

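>>> play_rows([
  [[0.01, 0.12, 0.01, 0, 0, 0, 0], [0.01, 0.24, 0.01, 0, 0, 0, 0], [0.01, 0.32, 0.01, 0, 0, 0, 0], [0.01, 0.36, 0.01, 0, 0, 0, 0], [0.01, 0.36, 0.01, 0, 0, 0, 0]],
])

```text
clock: 15.82
tcp_pos: [0.4394, 0.0699, 0.0329]
tool_rot: [[0.997, -0.001, -0.079], [0.079, -0.0, 0.997], [-0.001, -1.0, -0.0]]
ft_force: [0.6, 0.4, -0.4]
grip_width: 0.0004
```

>>> play_rows([
  [[0.08, 0, 0, 0, 0, 0, 0], [0.15, 0, 0, 0, 0, 0, 0], [0.19, 0, 0, 0, 0, 0, 0], [0.23, 0, 0, 0, 0, 0, 0], [0.27, 0, 0, 0, 0, 0, 0], [0.31, 0, 0, 0, 0, 0, 0], [0.35, 0, 0, 0, 0, 0, 0], [0.39, 0, 0, 0, 0, 0, 0], [0.43, 0, 0, 0, 0, 0, 0], [0.47, 0, 0, 0, 0, 0, 0]],
])

```text
clock: 17.08
tcp_pos: [0.4865, 0.0737, 0.0331]
tool_rot: [[0.997, -0.001, -0.079], [0.079, -0.0, 0.997], [-0.001, -1.0, 0.0]]
ft_force: [-2.7, 0.8, -0.8]
grip_width: -0.0004
```

```bash
python3 st.py;python3 - <<'E'
from h import *
print(toh(readout.sense()["tcp_pos"][None,:2]))
a=cams.grab_frame("side");cv2.imwrite("pics/s9.png",cv2.resize(a[130:300,170:350],None,fx=3.5,fy=3.5,interpolation=2))
E
```

```text
17.07 [0.4865 0.0737 0.0331] yaw z 1.6495 tilt [-0.001 -1.     0.   ] F [-2.7  0.8 -0.8] w -0.0004 [ 0.15  0.41 -0.32  0.84  0.    0.07]
[[-0.09081017 -0.00014022]]
```

View pics/s9.png

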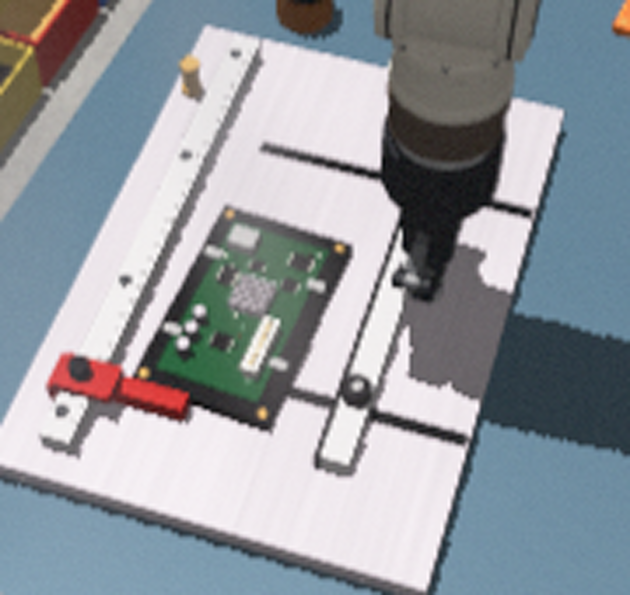

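>>> play_rows([
  [[0.04, 0, 0, 0, 0, 0, 0], [0.08, 0, 0, 0, 0, 0, 0], [0.12, 0, 0, 0, 0, 0, 0], [0.16, 0, 0, 0, 0, 0, 0], [0.2, 0, 0, 0, 0, 0, 0], [0.24, 0, 0, 0, 0, 0, 0], [0.28, 0, 0, 0, 0, 0, 0], [0.32, 0, 0, 0, 0, 0, 0], [0.35, 0, 0, 0, 0, 0, 0], [0.38, 0, 0, 0, 0, 0, 0]],
])

```text
clock: 18.38
tcp_pos: [0.5239, 0.0767, 0.0332]
tool_rot: [[0.997, -0.001, -0.079], [0.079, 0.0, 0.997], [-0.001, -1.0, 0.0]]
ft_force: [-6.0, 0.7, -0.3]
grip_width: -0.0001
```

```bash
python3 st.py;python3 - <<'E'
from h import *
print(toh(readout.sense()["tcp_pos"][None,:2]))
a=cams.grab_frame("side");cv2.imwrite("pics/s10.png",cv2.resize(a[160:280,170:290],None,fx=5,fy=5,interpolation=2))
a=cams.grab_frame("top");cv2.imwrite("pics/t10.png",cv2.resize(a[115:265,140:360],None,fx=3.6,fy=3.6,interpolation=2))
E
```

```text
18.38 [0.5239 0.0767 0.0332] yaw z 1.6495 tilt [-0.001 -1.     0.   ] F [-6.   0.7 -0.3] w -0.0001 [ 0.15  0.47 -0.22  0.88  0.    0.07]
[[-5.3243508e-02 -8.9245865e-05]]
```

View pics/s10.png

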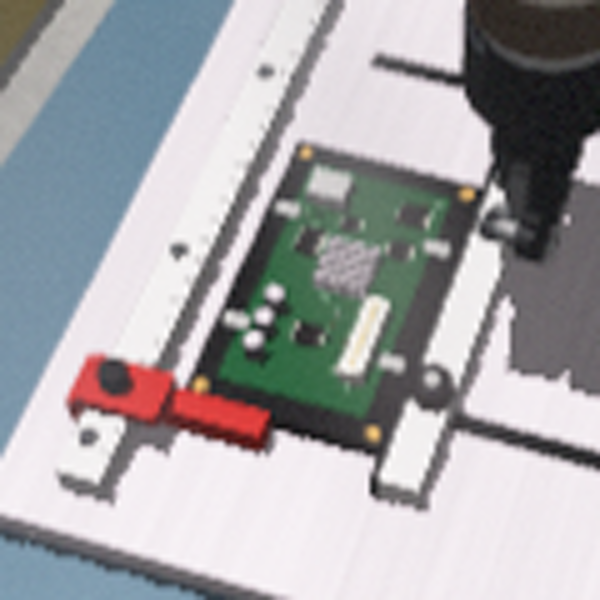

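View pics/t10.png

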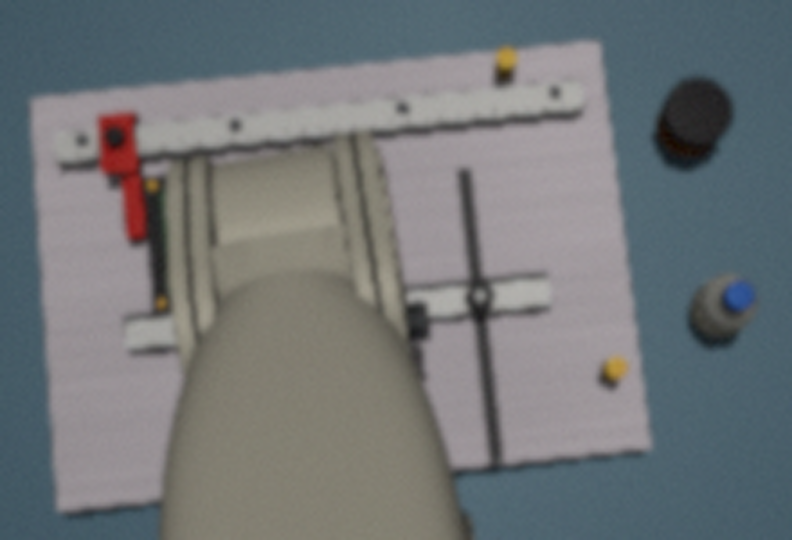

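>>> play_rows([
  [[0.03, 0, 0, 0, 0, 0, 0], [0.05, 0, 0, 0, 0, 0, 0], [0.07, 0, 0, 0, 0, 0, 0], [0.09, 0, 0, 0, 0, 0, 0], [0.09, 0, 0, 0, 0, 0, 0]],
])

```text
clock: 19.1
tcp_pos: [0.5333, 0.0775, 0.0332]
tool_rot: [[0.997, -0.0, -0.079], [0.079, 0.0, 0.997], [-0.0, -1.0, 0.0]]
ft_force: [-4.6, 2.1, -1.2]
grip_width: -0.0002
```

```bash
python3 st.py;python3 - <<'E'
from h import *
print(toh(readout.sense()["tcp_pos"][None,:2]))
a=cams.grab_frame("side");cv2.imwrite("pics/s11.png",cv2.resize(a[160:280,170:290],None,fx=5,fy=5,interpolation=2))
a=cams.grab_frame("top");cv2.imwrite("pics/t11.png",cv2.resize(a[145:215,155:235],None,fx=8,fy=8,interpolation=2))
E
```

```text
19.1 [0.5333 0.0775 0.0332] yaw z 1.6495 tilt [-0. -1.  0.] F [-4.6  2.1 -1.2] w -0.0002 [ 0.14  0.48 -0.19  0.89  0.    0.07]
[[-4.38276049e-02 -8.05222201e-05]]
```

View pics/s11.png

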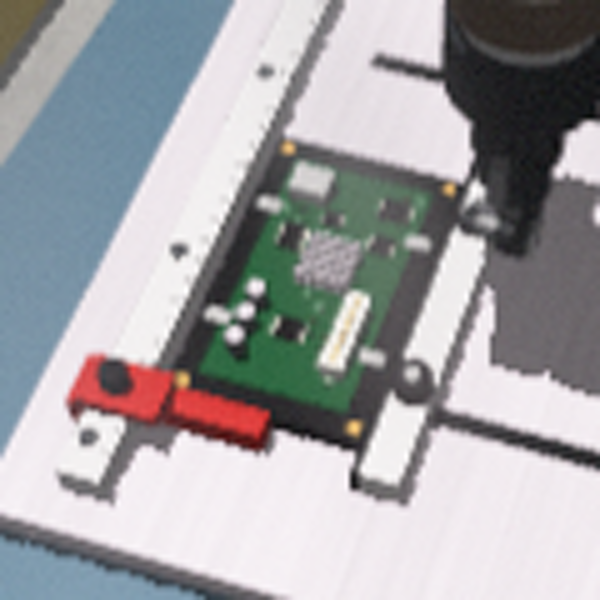

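View pics/t11.png

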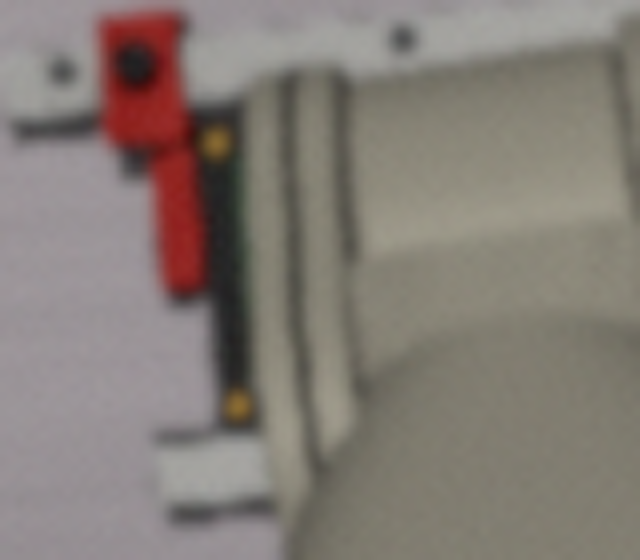

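>>> play_rows([
  [[-0.05, 0, 0, 0, 0, 0, 0], [-0.1, 0, 0, 0, 0, 0, 0], [-0.1, -0.3, 0, 0, 0, 0, 0], [-0.1, -0.6, 0, 0, 0, 0, 0], [-0.1, -1, 0, 0, 0, 0, 0], [-0.1, -1, 0, 0, 0, 0, 0]],
])

```text
clock: 19.95
tcp_pos: [0.5272, 0.0769, 0.1378]
tool_rot: [[0.997, 0.011, -0.078], [0.078, 0.001, 0.997], [0.011, -1.0, 0.0]]
ft_force: [-0.2, 0.1, 0.3]
grip_width: -0.0001
```

>>> play_rows([
  [[0, 0, -0.15, 0, 0.05, 0, 0], [0, 0, -0.3, 0, 0.1, 0, 0], [0, 0, -0.45, 0, 0.15, 0, 0], [0.1, 0, -0.6, 0, 0.2, 0, 0], [0.3, 0, -0.7, 0, 0.25, 0, 0], [0.5, 0, -0.7, 0, 0.3, 0, 0], [0.7, 0, -0.7, 0, 0.35, 0, 0], [0.85, 0, -0.7, 0, 0.4, 0, 0], [0.97, 0, -0.7, 0, 0.45, 0, 0], [0.97, 0, -0.7, 0, 0.5, 0, 0]],
])

```text
clock: 21.2
tcp_pos: [0.6266, 0.0143, 0.1324]
tool_rot: [[0.073, 0.001, 0.997], [-0.997, -0.0, 0.073], [0.0, -1.0, 0.001]]
ft_force: [0.2, -0.9, 0.2]
grip_width: 0.0
```

```bash
python3 - <<'E'
from h import *
print(tow([[.045,-.068]]),toh(readout.sense()["tcp_pos"][None,:2]))
a=cams.grab_frame("side");cv2.imwrite("pics/s12.png",cv2.resize(a[100:280,170:350],None,fx=3.3,fy=3.3,interpolation=2))
E
python3 st.py .6272 .0168 .029
```

```text
[[0.62722606 0.01676339]] [[ 0.04415743 -0.07042894]]
21.25 [0.6261 0.0143 0.1324] yaw z 0.0703 tilt [ 0. -1.  0.] F [ 0.2  0.3 -1.3] w -0.0001 [ 0.02  0.54  0.2   1.22 -0.    1.52]
tool shift to target (x100mm) [-0.025  1.034  0.012]
```

View pics/s12.png

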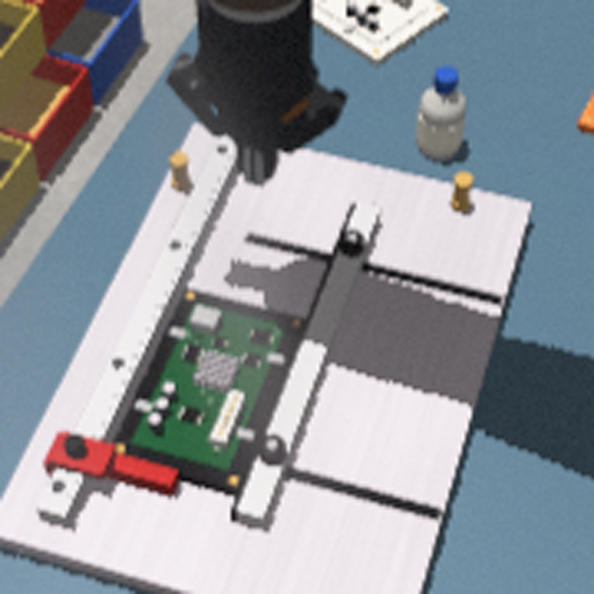

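>>> play_rows([
  [[0, 0.25, 0, 0, 0, 0, 0], [0, 0.5, 0, 0, 0, 0, 0], [0, 0.7, 0, 0, 0, 0, 0], [0, 0.85, 0, 0, 0, 0, 0], [0, 1, 0, 0, 0, 0, 0], [0, 1, 0, 0, 0, 0, 0]],
])

```text
clock: 22.0
tcp_pos: [0.6246, 0.0144, 0.0319]
tool_rot: [[0.079, -0.003, 0.997], [-0.997, -0.0, 0.079], [-0.0, -1.0, -0.003]]
ft_force: [0.6, -0.5, -0.7]
grip_width: 0.0002
```

>>> play_rows([
  [[-0.06, 0.03, 0, 0, 0, 0, 0], [-0.12, 0.03, 0, 0, 0, 0, 0], [-0.18, 0.03, 0, 0, 0, 0, 0], [-0.22, 0.03, 0, 0, 0, 0, 0], [-0.24, 0.03, 0, 0, 0, 0, 0], [-0.26, 0.03, 0, 0, 0, 0, 0], [-0.27, 0.03, 0, 0, 0, 0, 0], [-0.27, 0.03, 0, 0, 0, 0, 0]],
])

```text
clock: 23.0
tcp_pos: [0.6235, 0.0413, 0.0303]
tool_rot: [[0.078, -0.0, 0.997], [-0.997, -0.0, 0.078], [0.0, -1.0, -0.0]]
ft_force: [0.2, -0.3, -1.4]
grip_width: -0.0002
```

```bash
python3 st.py; python3 - <<'E'
from h import *
print(toh(readout.sense()["tcp_pos"][None,:2]))
E
```

```text
23.0 [0.6235 0.0413 0.0303] yaw z 0.0786 tilt [ 0. -1. -0.] F [ 0.2 -0.3 -1.4] w -0.0002 [ 0.07  0.63  0.06  1.   -0.    1.56]
[[ 0.04321557 -0.04326607]]
```

>>> play_rows([
  [[-0.01, 0, 0, 0, 0, 0, 0], [-0.02, 0, 0, 0, 0, 0, 0], [-0.02, 0, 0, 0, 0, 0, 0]],
])

```text
clock: 23.38
tcp_pos: [0.6234, 0.0434, 0.0303]
tool_rot: [[0.079, 0.0, 0.997], [-0.997, 0.0, 0.079], [0.0, -1.0, 0.0]]
ft_force: [0.9, -0.6, -0.3]
grip_width: 0.0001
```

>>> play_rows([
  [[-0.01, 0, 0, 0, 0, 0, 0], [-0.01, 0, 0, 0, 0, 0, 0]],
])

```text
clock: 23.62
tcp_pos: [0.6233, 0.0444, 0.0303]
tool_rot: [[0.079, 0.0, 0.997], [-0.997, 0.0, 0.079], [-0.0, -1.0, 0.0]]
ft_force: [-2.1, -0.5, 0.6]
grip_width: 0.0001
```

>>> play_rows([
  [[-0.01, 0, 0, 0, 0, 0, 0], [-0.01, 0, 0, 0, 0, 0, 0]],
])

```text
clock: 23.88
tcp_pos: [0.6232, 0.0446, 0.0303]
tool_rot: [[0.078, 0.0, 0.997], [-0.997, -0.001, 0.078], [0.001, -1.0, -0.0]]
ft_force: [0.2, -2.5, -0.6]
grip_width: -0.0
```

>>> play_rows([
  [[-0.01, 0, 0, 0, 0, 0, 0], [-0.02, 0, 0, 0, 0, 0, 0], [-0.02, 0, 0, 0, 0, 0, 0]],
])

```text
clock: 24.25
tcp_pos: [0.6232, 0.0449, 0.0304]
tool_rot: [[0.077, 0.0, 0.997], [-0.997, -0.005, 0.077], [0.005, -1.0, 0.0]]
ft_force: [0.7, -7.3, -0.1]
grip_width: -0.0001
```

>>> play_rows([
  [[0.06, 0, 0, 0, 0, 0, 0], [0.14, 0, 0, 0, 0, 0, 0], [0.14, -0.3, 0, 0, 0, 0, 0], [0.14, -0.6, 0, 0, 0, 0, 0], [0.14, -1, 0, 0, 0, 0, 0], [0.14, -1, 0, 0, 0, 0, 0]],
])

```text
clock: 25.0
tcp_pos: [0.627, 0.0337, 0.1347]
tool_rot: [[0.079, 0.008, 0.997], [-0.997, 0.001, 0.079], [-0.001, -1.0, 0.008]]
ft_force: [-0.3, -0.4, -0.7]
grip_width: 0.0002
```

>>> play_rows([
  [[-0.1, 0, -0.2, 0, -0.05, 0, 0], [-0.2, 0, -0.4, 0, -0.1, 0, 0], [-0.3, 0, -0.6, 0, -0.15, 0, 0], [-0.4, 0, -0.8, 0, -0.2, 0, 0], [-0.5, 0, -1, 0, -0.25, 0, 0], [-0.5, 0, -1, 0, -0.3, 0, 0], [-0.5, 0, -1, 0, -0.35, 0, 0], [-0.5, 0, -1, 0, -0.4, 0, 0], [-0.5, 0, -1, 0, -0.45, 0, 0], [-0.5, 0, -1, 0, -0.5, 0, 0]],
])

```text
clock: 26.25
tcp_pos: [0.5198, 0.0754, 0.1293]
tool_rot: [[0.996, -0.002, -0.084], [0.084, 0.0, 0.996], [-0.002, -1.0, 0.001]]
ft_force: [0.0, 0.7, 0.0]
grip_width: 0.0
```

```bash
python3 - <<'E'
from h import *
t=tow([[-.06,0.0]])[0];print(t,toh(readout.sense()["tcp_pos"][None,:2]))
s=readout.sense();print((s["tool_rot"].T@(np.r_[t,.033]-s["tcp_pos"])*10).round(3))
a=cams.grab_frame("top");cv2.imwrite("pics/t13.png",cv2.resize(a[115:265,140:360],None,fx=3.6,fy=3.6,interpolation=2))
E
```

```text
[0.51718713 0.07626493] [[-0.05748376 -0.00102534]]
[-0.023  0.963  0.01 ]
```

>>> play_rows([
  [[-0.05, 0.1, 0.01, 0, 0, 0, 0], [-0.05, 0.3, 0.01, 0, 0, 0, 0], [-0.05, 0.5, 0.01, 0, 0, 0, 0], [-0.05, 0.7, 0.01, 0, 0, 0, 0], [-0.05, 0.85, 0.01, 0, 0, 0, 0], [-0.05, 0.97, 0.01, 0, 0, 0, 0], [-0.05, 0.97, 0.01, 0, 0, 0, 0]],
])

```text
clock: 27.18
tcp_pos: [0.5146, 0.0759, 0.0323]
tool_rot: [[0.997, -0.002, -0.078], [0.078, -0.0, 0.997], [-0.002, -1.0, -0.0]]
ft_force: [-0.8, -0.3, -0.1]
grip_width: 0.0002
```

>>> play_rows([
  [[0.05, 0, 0, 0, 0, 0, 0], [0.1, 0, 0, 0, 0, 0, 0], [0.14, 0, 0, 0, 0, 0, 0], [0.17, 0, 0, 0, 0, 0, 0], [0.19, 0, 0, 0, 0, 0, 0], [0.19, 0, 0, 0, 0, 0, 0]],
])

```text
clock: 27.92
tcp_pos: [0.5334, 0.0774, 0.0331]
tool_rot: [[0.997, -0.002, -0.079], [0.079, -0.0, 0.997], [-0.002, -1.0, -0.0]]
ft_force: [-3.5, 0.1, 1.5]
grip_width: 0.0002
```

```bash
python3 st.py; python3 - <<'E'
from h import *
print(toh(readout.sense()["tcp_pos"][None,:2]))
E
```

```text
27.93 [0.5334 0.0774 0.0331] yaw z 1.6494 tilt [-0.002 -1.    -0.   ] F [-3.5  0.1  1.5] w 0.0002 [ 0.14  0.48 -0.19  0.9   0.    0.07]
[[-0.04377703 -0.00019424]]
```

In contact with the bar again. I'll step forward in small moves until the force rises.

>>> play_rows([
  [[0.01, 0, 0, 0, 0, 0, 0], [0.02, 0, 0, 0, 0, 0, 0], [0.02, 0, 0, 0, 0, 0, 0]],
])

```text
clock: 28.3
tcp_pos: [0.5345, 0.0775, 0.033]
tool_rot: [[0.997, -0.003, -0.079], [0.079, -0.0, 0.997], [-0.003, -1.0, -0.0]]
ft_force: [-5.8, -0.6, 3.7]
grip_width: 0.0002
```

>>> play_rows([
  [[0.01, 0, 0, 0, 0, 0, 0], [0.01, 0, 0, 0, 0, 0, 0]],
])

```text
clock: 28.55
tcp_pos: [0.5355, 0.0775, 0.033]
tool_rot: [[0.997, -0.003, -0.079], [0.079, -0.0, 0.997], [-0.003, -1.0, -0.0]]
ft_force: [-6.6, -0.5, 4.5]
grip_width: -0.0002
```

>>> play_rows([
  [[0.01, 0, 0, 0, 0, 0, 0], [0.01, 0, 0, 0, 0, 0, 0]],
])

```text
clock: 28.8
tcp_pos: [0.5365, 0.0776, 0.033]
tool_rot: [[0.997, -0.003, -0.079], [0.079, -0.0, 0.997], [-0.003, -1.0, -0.0]]
ft_force: [-5.3, -0.6, 5.1]
grip_width: 0.0
```

>>> play_rows([
  [[0.01, 0, 0, 0, 0, 0, 0], [0.01, 0, 0, 0, 0, 0, 0]],
])

```text
clock: 29.05
tcp_pos: [0.5375, 0.0777, 0.033]
tool_rot: [[0.997, -0.003, -0.079], [0.079, -0.0, 0.997], [-0.003, -1.0, -0.0]]
ft_force: [-5.4, -0.4, 3.2]
grip_width: -0.0001
```

>>> play_rows([
  [[0.01, 0, 0, 0, 0, 0, 0], [0.01, 0, 0, 0, 0, 0, 0]],
])

```text
clock: 29.3
tcp_pos: [0.5385, 0.0778, 0.033]
tool_rot: [[0.997, -0.004, -0.079], [0.079, -0.0, 0.997], [-0.004, -1.0, 0.0]]
ft_force: [-5.0, -0.1, 3.8]
grip_width: 0.0
```

```bash
python3 st.py; python3 - <<'E'
from h import *
print(toh(readout.sense()["tcp_pos"][None,:2]))
a=cams.grab_frame("side");cv2.imwrite("pics/s14.png",cv2.resize(a[160:280,170:290],None,fx=5,fy=5,interpolation=2))
E
```

```text
29.3 [0.5385 0.0778 0.033 ] yaw z 1.6495 tilt [-0.004 -1.     0.   ] F [-5.  -0.1  3.8] w 0.0 [ 0.14  0.49 -0.18  0.9   0.    0.06]
[[-0.03865572 -0.00016302]]
```

View pics/s14.png

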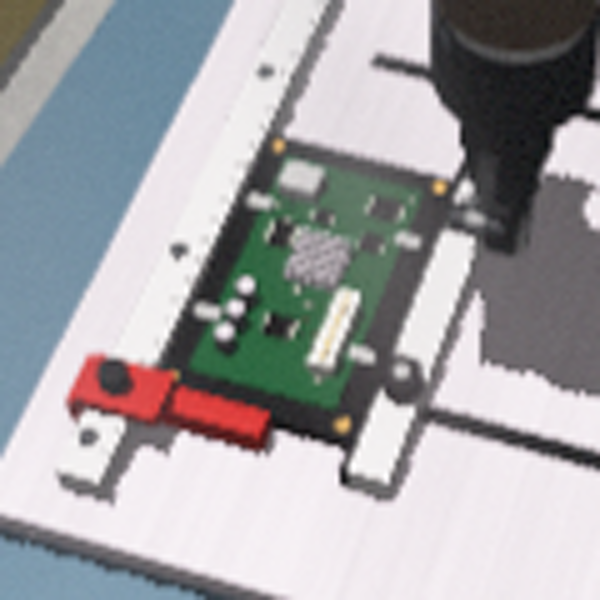

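>>> play_rows([
  [[0.01, 0, 0, 0, 0, 0, 0], [0.01, 0, 0, 0, 0, 0, 0]],
])

```text
clock: 29.6
tcp_pos: [0.5387, 0.0778, 0.0329]
tool_rot: [[0.997, -0.005, -0.079], [0.079, -0.0, 0.997], [-0.005, -1.0, 0.0]]
ft_force: [-7.7, -0.8, 5.5]
grip_width: -0.0001
```

>>> play_rows([
  [[0.01, 0, 0, 0, 0, 0, 0], [0.01, 0, 0, 0, 0, 0, 0]],
])

```text
clock: 29.85
tcp_pos: [0.5387, 0.0778, 0.0328]
tool_rot: [[0.997, -0.007, -0.079], [0.079, -0.001, 0.997], [-0.007, -1.0, -0.0]]
ft_force: [-9.9, -1.5, 6.8]
grip_width: -0.0003
```

>>> play_rows([
  [[0.01, 0, 0, 0, 0, 0, 0], [0.01, 0, 0, 0, 0, 0, 0]],
])

```text
clock: 30.1
tcp_pos: [0.5387, 0.0778, 0.0326]
tool_rot: [[0.997, -0.009, -0.079], [0.079, -0.001, 0.997], [-0.009, -1.0, -0.0]]
ft_force: [-11.1, -1.3, 8.0]
grip_width: -0.0001
```

>>> play_rows([
  [[-0.05, 0, 0, 0, 0, 0, 0], [-0.15, 0, 0, 0, 0, 0, 0], [-0.2, -0.1, 0, 0, 0, 0, 0], [-0.2, -0.4, 0, 0, 0, 0, 0], [-0.2, -0.7, 0, 0, 0, 0, 0], [-0.2, -1, 0, 0, 0, 0, 0]],
])

```text
clock: 30.85
tcp_pos: [0.5238, 0.0766, 0.1352]
tool_rot: [[0.997, 0.002, -0.079], [0.079, 0.0, 0.997], [0.002, -1.0, 0.0]]
ft_force: [0.6, 0.5, 0.2]
grip_width: -0.0
```

>>> play_rows([
  [[-0.2, -0.2, 0.2, 0, 0, 0, 0], [-0.4, -0.4, 0.4, 0, 0, 0, 0], [-0.6, -0.6, 0.7, 0, 0, 0, 0], [-0.8, -0.7, 1, 0, 0, 0, 0]],
])

```text
clock: 31.35
tcp_pos: [0.436, 0.1709, 0.2056]
tool_rot: [[0.997, 0.004, -0.078], [0.078, 0.002, 0.997], [0.004, -1.0, 0.001]]
ft_force: [0.8, -0.2, 0.3]
grip_width: 0.0
```

>>> play_rows([
  [[-0.1, 0, 0.3, 0, 0, 0, 0], [-0.2, 0, 0.6, 0, 0, 0, 0], [-0.3, 0, 1, 0, 0, 0, 0], [-0.3, 0, 1, 0, 0, 0, 0]],
])

```text
clock: 31.85
tcp_pos: [0.3975, 0.2695, 0.2042]
tool_rot: [[0.997, 0.002, -0.083], [0.083, 0.002, 0.997], [0.002, -1.0, 0.001]]
ft_force: [0.6, 0.4, 0.5]
grip_width: -0.0
```

```bash
python3 st.py; python3 - <<'E'
from h import *
a=cams.grab_frame("side");cv2.imwrite("pics/side15.png",a);cv2.imwrite("pics/s15.png",cv2.resize(a[150:290,165:325],None,fx=4.2,fy=4.2,interpolation=2))
a=cams.grab_frame("top");cv2.imwrite("pics/top15.png",a);cv2.imwrite("pics/t15.png",cv2.resize(a[115:265,140:360],None,fx=3.6,fy=3.6,interpolation=2))
E
```

```text
31.85 [0.3975 0.2695 0.2042] yaw z 1.6536 tilt [ 0.002 -1.     0.001] F [0.6 0.4 0.5] w -0.0 [ 0.6   0.21 -0.1   1.25  0.    0.51]
```

View pics/s15.png

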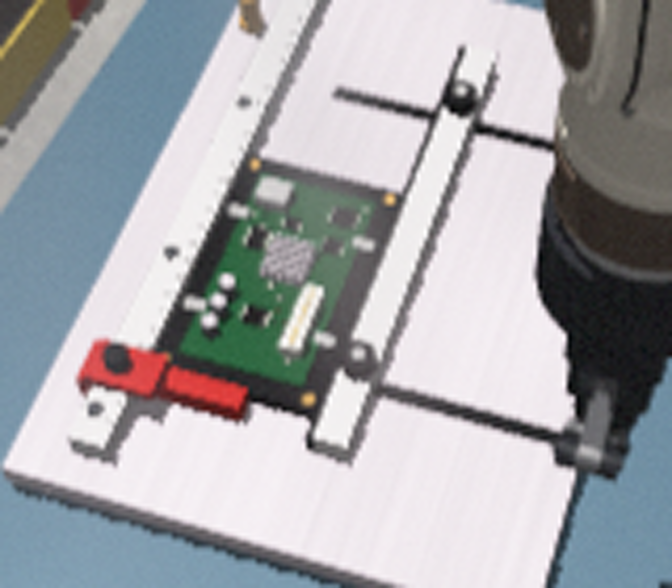

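View pics/t15.png

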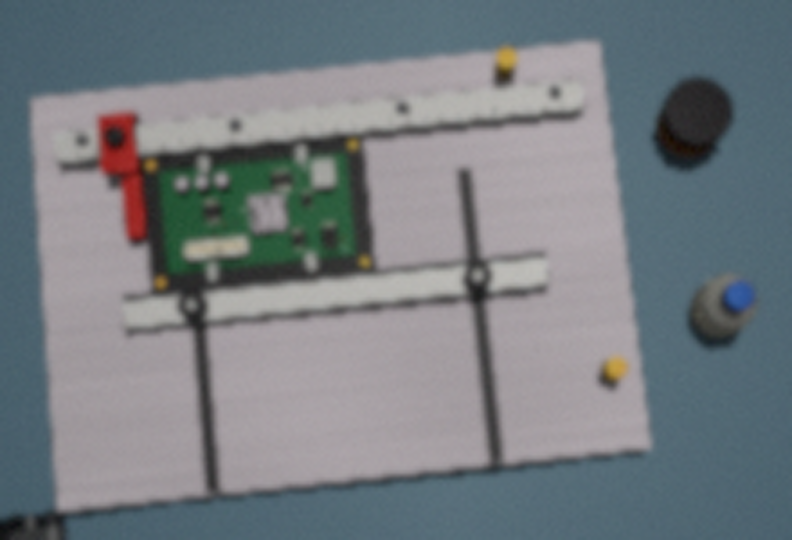

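```bash
python3 - <<'E'
from h import *
S=lambda x,y:(140+(x+.5)/3.6-.5,115+(y+.5)/3.6-.5)
print("red",toh(ray("top",[S(147,240),S(140,180)],.04)))
a=cv2.imread("pics/top15.png");b=cv2.resize(a[145:205,165:255],None,fx=8.8,fy=8.8,interpolation=cv2.INTER_CUBIC)
cv2.imwrite("pics/t15z.png",b)
# subpixel edges along holder-y lines at carrier height, inside stop range & right end
g=cv2.cvtColor(a,cv2.COLOR_BGR2GRAY).astype(np.float32)
bb=a.astype(np.float32)
ys=np.arange(-.06,.16,.0005)
for x in (.005,.02,.03,.05,.06,.07,.08):
    pw=tow(np.c_[np.full(len(ys),x),ys]);uv=proj("top",np.c_[pw,np.full(len(ys),.034)]).astype(np.float32)
    v=cv2.remap(g,uv[:,0][None],uv[:,1][None],1)[0]
    d=np.gradient(cv2.GaussianBlur(v[None],(1,9),0)[0])
    L=ys>.1;Rr=ys<0
    print(x,"right edge",ys[Rr][np.argmin(d[Rr])].round(4),"left",ys[L][np.argmax(d[L])].round(4))
# back/front edges and bar
xs=np.arange(-.06,.12,.0005)
for y in(-.02,.0,.05,.1,.12):
    pw=tow(np.c_[xs,np.full(len(xs),y)]);uv=proj("top",np.c_[pw,np.full(len(xs),.034)]).astype(np.float32)
    v=cv2.remap(g,uv[:,0][None],uv[:,1][None],1)[0];d=np.gradient(v)
    B=xs>.07;F=xs<.01
    print(y,"back",xs[B][np.argmax(d[B])],"front",xs[F][np.argmin(d[F])])
E
```

```text
red [[0.03321234 0.128433  ]
 [0.07700236 0.13020684]]
0.005 right edge -0.0295 left 0.1285
0.02 right edge -0.032 left 0.128
0.03 right edge -0.0295 left 0.128
0.05 right edge -0.029 left 0.1455
0.06 right edge -0.0295 left 0.1455
0.07 right edge -0.032 left 0.144
0.08 right edge -0.029 left 0.155
-0.02 back 0.09850000000000014 front -0.00599999999999995
0.0 back 0.09750000000000014 front -0.00599999999999995
0.05 back 0.09650000000000014 front -0.004999999999999949
0.1 back 0.09600000000000014 front -0.009999999999999953
0.12 back 0.09550000000000014 front -0.00649999999999995
```

View pics/t15z.png

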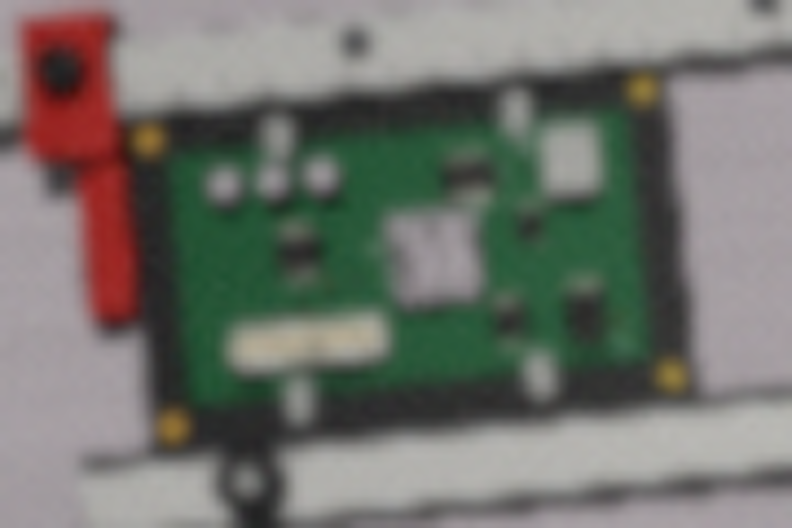

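```bash
python3 -c "
from bench import ticket
print(ticket.sign_off())"
```

```text
the job is handed in; nothing more can be done
None
```

The carrier is home in the corner, with its back edge along the rail and its left end at the red stop. The clamp bar is closed against its front edge. I handed the job in at about 32 s, with the arm lifted clear.

**How it went:** I pushed the carrier's right end toward the stop with the fingers shut. It turned a little the wrong way on the first push, so I moved the push point nearer the rail to correct that. The bar then squared the carrier to about 4 mm short of the rail. I re-seated its end on the stop (stalled at about 7 N) and closed the bar until it stalled at about 11 N.

**Last checks:**
- **Back and front edges:** the top view puts the back edge at x ≈ 95.5–98.5 mm (rail at 95 mm). The front edge and bar face mostly read about −5 to −6.5 mm (expected −5 mm). One front reading came out at −10 mm, probably thrown off by a clamp knob.
- **Left end and stop:** the left end reads y ≈ 128 mm and the stop face 128–130 mm. The right end agrees with where the finger stalled. These measurements can't rule out a gap of about 1 mm, and I did not touch-test the stop again after the final clamp push.
- **Everything else:** both pillars and the nearby items on the bench look unmoved in the top view. I saw nothing touch the green board.

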